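Jack the press platen off a kaleidoscope tube and hold it up

TASK

The platen of the small press has to come up off the finished brass tube so that a colleague can take the tube out. First wind the red-knobbed crank on top of the press two full turns counter-clockwise (seen from above) to back off the lock screw; then slide the blue jack along the bench until its saddle is centred under the yellow mark of the press's lift arm, push the jack's handle all the way down so that the saddle raises the platen, and finish still holding the handle down, with the jack alone carrying the platen. Leave the red start button and the collar, end disc and glass teardrop alone.

Things in the scene. Friction and masses are not known exactly. Their poses are not given: they have to be found in the camera images.
- press: fixed grey press, 100 x 190 mm base plate 15 mm thick, two steel columns, crossbar with its top 178 mm above the bench. Origin: centre of the base plate's underside, on the crank's axis. Its -x axis is the way the lift arm points out of the press; z up. On its -y side (centre 20 mm along +x, 135 mm along -y) stands a 70 x 70 x 40 mm control box with the red start button on top.
- start_button (a joint): red push button (radius 14 mm) on the control box, m, 0 = out, about 0.006 = fully pressed; leave it alone
- crank (a joint): crank on top of the press, rad, grows counter-clockwise seen from above, starts between 0 and 0.5, can turn on to 15. Friction about 0.04 N m; it stays where it is left. It drives a lock screw: the lock foot over the platen rises 2.2 mm per rad from 1 mm above the platen and stops the platen from rising past it
- crank_axis (a point): point on the crank's vertical axis at the height of the middle of the red knob
- knob_mid (a point): middle of the crank's red knob, an upright cylinder 22 mm across and 46 mm tall, which spins freely on its pin, 45 mm from the crank's axis; this point is 25 mm above the crank arm's top and 221 mm above the bench
- platen (a joint): height of the platen (about 1.1 kg with its lift arm), m, 0 = down on the tube, at most 0.030; slides straight up and falls back by its weight
- lift_mark (a point): centre of the underside of the yellow lift pad (disc 40 mm across) under the aluminium lift arm; 90 mm above the bench when the platen is down. A yellow disc of the same size on the arm's top, 23 mm higher, marks the same place. The arm is 44 mm wide, its pad centre 105 mm from the press's origin along the press's -x, its tip 23 mm beyond the pad's centre; below the arm the bench is free up to the base plate's edge, 55 mm from the pad's centre. Axes as the press's
- jack: loose blue lever jack of about 0.85 kg on slick glides, base plate 200 x 100 x 12 mm. Origin: centre of the base's underside; +x points to the saddle end, -x to the handle end, z up. The round saddle is 65 mm along +x from the origin, the handle's pivot 25 mm along +x and 55 mm up
- saddle_top (a point): centre of the top face of the jack's round dark steel saddle, 38 mm across, 78 mm above the bench at rest; it rises 64 mm per rad of the handle, about 36 mm in all; axes as the jack's
- jack_handle (a joint): jack handle, rad, 0 = up at rest (a light spring returns it), 0.56 = fully down. At 0 the handle slopes up and back (the jack's -x) 0.60 rad above level from its pivot, so at 0.56 it is nearly level. Holding it down under the platen takes some 8 to 12 N at the grip
- handle_grip (a point): centre of the black rubber grip of the jack handle, 76 mm long along the handle, 18 mm wide (across, along the jack's y), 24 mm deep; 110 mm from the pivot, 117 mm above the bench at rest and about 59 mm when fully down
- collar: bystander: loose steel ring 52 mm across, 16 mm high, origin at its underside's centre
- end_disc: bystander: loose clear acrylic disc 44 mm across, 6 mm thick, origin at its underside's centre
- teardrop: bystander: loose blue glass teardrop about 50 mm long, 30 mm wide, 30 mm thick, origin under its middle

How it is judged:
By the outcome, as a careful person would: the job done as asked, in the order asked, and still so for the second after the job is handed in, while the arm keeps its last pose, push and grip.
It also fails if it takes over 72 s, if anything falls off the work surface, if the arm or the gripper's body presses on something with over 40 N, if the wrist force passes 120 N, or if a joint passes its speed limit or range.

ROBOT

A 6-joint arm with a two-finger parallel gripper is mounted at the origin on the work surface. World frame = base frame: x ahead of the robot, y to its left, z up, the work surface at z = 0. Lengths are in m, angles in rad, forces in N, time in s.
With the tool pointing down it reaches from about 0.35 to 0.775 m from the base axis. Payload 7.3 kg.
Tool frame: the origin (TCP) lies on the mounting face of the last link; the fingertips stand 178 mm ahead of it and the grasp point (between the pads) lies 159 mm ahead of it (robot.tcp_to_tips is the distance from the TCP to the fingertips, in m); z points along the fingers, y is the direction in which the jaws open and shut (so a half turn about z gives the same grasp; the last joint's range is limited). The gripper opens to 92 mm and grips with 3 to 60 N. Pads are 19 mm wide; open, the fingers measure 130 mm over their backs; the gripper's body (75 mm by 190 mm) begins 47 mm behind the grasp point.
Start: joints at [1.18, 0.342, 1.524, -0, 1.275, -0.146], TCP at [0.127, 0.509, 0.405] pointing down, gripper open.
Joint ranges: [-2.53, 2.53], [-0.77, 2.02], [0.04, 2.7], [-1, 4.14], [0.28, 2.66], [-3.11, 3.11]. Speed limits (rad/s): [2.57, 2.57, 3.14, 3.14, 3.14, 3.14].

INTERFACE

Orientations are given as [roll, pitch, yaw] about the fixed x, y, z axes, in that order (R = Rz(yaw) Ry(pitch) Rx(roll)).
In Python, from cell import robot, viewer gives the robot as it stands.
- The arm moves only by the shell command python3 -m creep 'ROWS' [OPENING] [FORCE]. ROWS is JSON, a list that holds one entry, the list of rows, each a list of 6 numbers: the shift along the world's x, y, z in mm, then the turn, a rotation vector about the world's x, y, z in degrees. A call has 1 to 5 rows; each row shifts and turns the pose as measured when the row begins; what a row does not reach is not made up. A row lasts 1/12 s, in which the tool goes at most 41.7 mm and 7.16 degrees, less where a joint would pass 70% of its speed; a pose out of reach is approached as far as the arm can. A call with a gripper value outside its range is refused whole. OPENING is the closure, from -1 (fully open) to 1 (shut), set as the call begins (- or left out, the last holds). The fingers move at their own pace and stop on an object; FORCE is the grip in N (left out, the last holds). Time passes only in rows, so rows that do not move let the fingers close. It gives the time, the measured TCP pose, the force and the opening at its end, in the units of the state.
- robot.observe(): the state, without advancing time (a new reading comes with each control period).
- viewer.read_camera(name): name is "scene" or "top" or "wrist"; returns the picture (400x640x3 uint8, blue, green, red); there is no depth.
- viewer.camera_model(name): a dict with "fx", "fy", "cx", "cy" (pixels), "pose" (4x4, takes a point from camera to world coordinates); the wrist camera has in their place "mount" (4x4, takes a point from camera to tool coordinates, whose origin is the TCP and whose axes are the flange's). Camera axes: x right, y up, looking along -z (the intrinsics and any distortion apply to the point x, -y, -z); pixel columns grow to the right and rows downward; lengths in m; the calibration is good to about 2 mm. A picture is of the moment at which its call begins: read the wrist's pose just before it. camera_model takes no time and is no camera call.
- robot.hand_in(): hands the job in, once; it reports no verdict.
The state is a dict: "time": time; "qpos": joint angles; "qvel": joint speeds; "joint_efforts": joint torques, N m; "tool_pos": TCP position; "tool_rot": TCP orientation; "contact_force": force on the tool from outside, world axes, zero at the start; "torque": the same for the moment, N m; "opening": finger opening in m.
Only numpy, scipy, OpenCV 4.12 (cv2) and the standard library are available. Lean on these libraries where they do the work, as an engineer would, in place of code of your own. Each camera call takes 0.05 s, during which the arm holds its last target. There are 200 camera calls.

## Working session

There is one attempt and no reset: what is moved stays moved. The work goes in short steps, Python scripts to look and compute and a shell command to move; the robot and the scene stay as the last step left them, time stands still between calls to the robot, and variables do not carry over. Pictures are saved under pics/ and viewed, about 8 in all and at most 12, crops included, and the job is handed in when it is done.

```bash
ls; mkdir -p pics
python3 - <<'E'
from cell import robot, viewer
import cv2
for n in ("scene","top"):
    im=viewer.read_camera(n); cv2.imwrite(f"pics/{n}0.png",im)
    m=viewer.camera_model(n); print(n,{k:(v if not hasattr(v,'tolist') else v.tolist()) for k,v in m.items()})
m=viewer.camera_model("wrist");print(m)
print(robot.observe())
E
```

```text
pics
scene {'fx': 422.3374445296411, 'fy': 422.3374445296411, 'cx': 317.94922166604687, 'cy': 206.06808103603026, 'pose': [[-0.7957708357960527, -0.37743213786402025, 0.47359661971328176, 0.9913267775119018], [0.6054374528309755, -0.513822612012418, 0.6078090276511828, 0.5863235703120027], [0.013937991461892835, 0.7704098290469374, 0.6373966015769748, 0.6783780121438838], [0.0, 0.0, 0.0, 1.0]]}
top {'fx': 366.44994692472204, 'fy': 366.44994692472204, 'cx': 319.68985540670724, 'cy': 194.4691110754925, 'pose': [[0.01309290474452615, 0.9847026470623661, -0.173750604930515, 0.432771411820729], [-0.9997747011103275, 0.009988579310538929, -0.018728996318867337, 0.06646641135907694], [-0.016706970554407397, 0.1739566760769078, 0.9846115741667714, 0.9672748613875534], [0.0, 0.0, 0.0, 1.0]]}
{'fx': 294.16048315913076, 'fy': 294.16048315913076, 'cx': 321.80601430464975, 'cy': 200.05318371372647, 'mount': array([[ 1.38716123e-04,  9.60456097e-01,  2.78431440e-01,
         7.47278970e-02],
       [ 9.99999970e-01, -7.73771173e-05, -2.31291390e-04,
        -3.92258170e-05],
       [-2.00601004e-04,  2.78431464e-01, -9.60456079e-01,
         2.03850031e-02],
       [ 0.00000000e+00,  0.00000000e+00,  0.00000000e+00,
         1.00000000e+00]])}
{'time': 0.1, 'qpos': array([ 1.18000644e+00,  3.42630498e-01,  1.52491561e+00, -3.39833860e-06,
        1.27538589e+00, -1.46020130e-01]), 'qvel': array([-0.00066883, -0.00250997, -0.00281219, -0.00012113, -0.00043714,
       -0.0011349 ]), 'joint_efforts': array([ 2.91673641e-03, -4.32004523e+01, -2.44698411e+01,  7.21110008e-02,
        5.25736716e-02, -5.27215093e-05]), 'tool_pos': array([0.1271675 , 0.50924148, 0.40412805]), 'tool_rot': array([-3.14026709e+00, -1.91661577e-04,  2.89682376e+00]), 'contact_force': array([0.52902543, 0.14900987, 0.34251194]), 'torque': array([-0.01645178,  0.02385949, -0.03263215]), 'opening': 0.091330323336754}
```

View pics/top0.png

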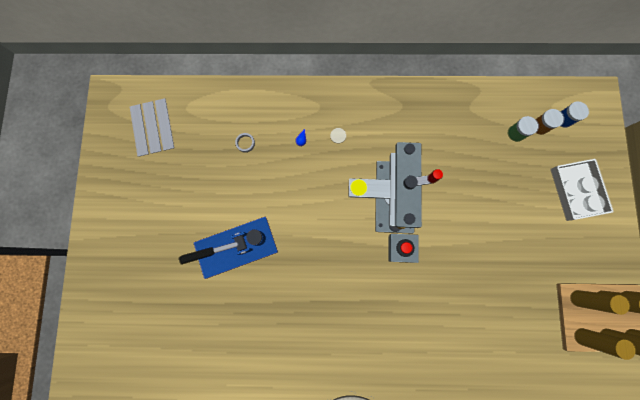

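View pics/scene0.png

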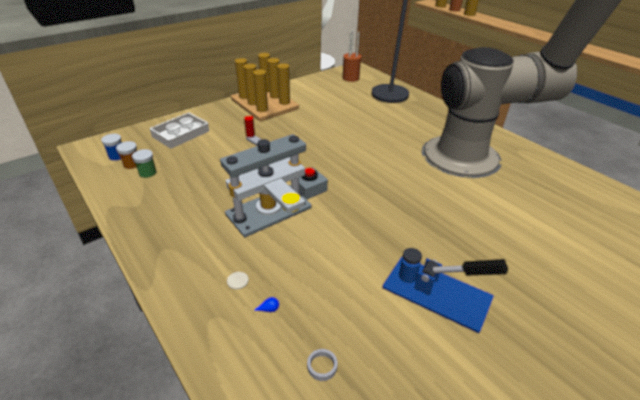

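The top view (up = +x, right = -y) shows the yellow disc at (359,187), the crank hub at (410,182), and the red knob at (437,174). The jack saddle is at about (256,238), with the grip running from (181,260) to (212,250). The bystanders are at (245,142), (301,138) and (338,135). The scene view agrees with this.

```bash
cat > h.py <<'E'
import numpy as np, cv2
from scipy.spatial.transform import Rotation as R
from cell import robot, viewer
def ray(m,pose,u,v,z):
    d=pose[:3,:3]@np.array([(u-m['cx'])/m['fx'],-(v-m['cy'])/m['fy'],-1.]); o=pose[:3,3]
    return o+d*(z-o[2])/d[2]
def pix(m,pose,p):
    q=pose[:3,:3].T@(np.asarray(p)-pose[:3,3]); return np.array([m['cx']-m['fx']*q[0]/q[2], m['cy']+m['fy']*q[1]/q[2]])
def wpose(s=None):
    s=s or robot.observe(); T=np.eye(4); T[:3,:3]=R.from_euler('xyz',s['tool_rot']).as_matrix(); T[:3,3]=s['tool_pos']
    return T@viewer.camera_model('wrist')['mount']
def cam(n): 
    m=viewer.camera_model(n); return m,(wpose() if n=='wrist' else np.array(m['pose']))
def crop(im,u0,v0,u1,v1,k,name):
    cv2.imwrite(name,cv2.resize(im[v0:v1,u0:u1],None,fx=k,fy=k,interpolation=cv2.INTER_CUBIC))
E
python3 - <<'E'
from h import *
im=cv2.imread('pics/top0.png'); m,P=cam('top')
h=cv2.cvtColor(im,cv2.COLOR_BGR2HSV)
def blob(lo,hi,box,n):
    k=cv2.inRange(h,lo,hi); M=np.zeros_like(k); a,b,c,d=box; M[b:d,a:c]=k[b:d,a:c]
    ys,xs=np.nonzero(M); print(n,xs.mean(),ys.mean(),len(xs)); return xs.mean(),ys.mean(),M
y=blob((25,150,120),(35,255,255),(340,170,380,200),'yellow'); print(ray(m,P,y[0],y[1],.113))
b=blob((100,120,40),(130,255,255),(180,205,290,290),'blue'); 
c=max(cv2.findContours(b[2],0,2)[0],key=cv2.contourArea); r=cv2.minAreaRect(c); bp=cv2.boxPoints(r); print(bp,[ray(m,P,*q,.012).round(4) for q in bp])
crop(im,170,130,450,290,2.8,'pics/c1.png')
for n,q in dict(saddle=(257,238,.078),hub=(410,182,.19),knobtop=(437,174,.244),g1=(181,260,.137),g2=(212,251,.1),ring=(245,142,.01),tear=(301,138,.01),disc=(338,135,.006),btn=(406,247,.05)).items(): print(n,ray(m,P,*q).round(4))
E
```

```text
yellow 358.35960591133005 186.98522167487684 203
[ 0.6024774  -0.00877952  0.113     ]
blue 235.14787826832404 247.92927561080154 2333
[[191.57663 242.68774]
 [264.9569  216.11902]
 [277.83838 251.69641]
 [204.4581  278.26514]] [array([0.4705, 0.4164, 0.012 ]), array([0.5421, 0.2277, 0.012 ]), array([0.4502, 0.1907, 0.012 ]), array([0.3807, 0.3766, 0.012 ])]
saddle [0.4812 0.2338 0.078 ]
hub [ 0.5992 -0.1133  0.19  ]
knobtop [ 0.6047 -0.1555  0.244 ]
g1 [0.4268 0.3916 0.137 ]
g2 [0.4483 0.3344 0.1   ]
ring [0.7452 0.2906 0.01  ]
tear [0.7577 0.1377 0.01  ]
disc [0.7684 0.0367 0.006 ]
btn [ 0.4651 -0.131   0.05  ]
```

View pics/c1.png

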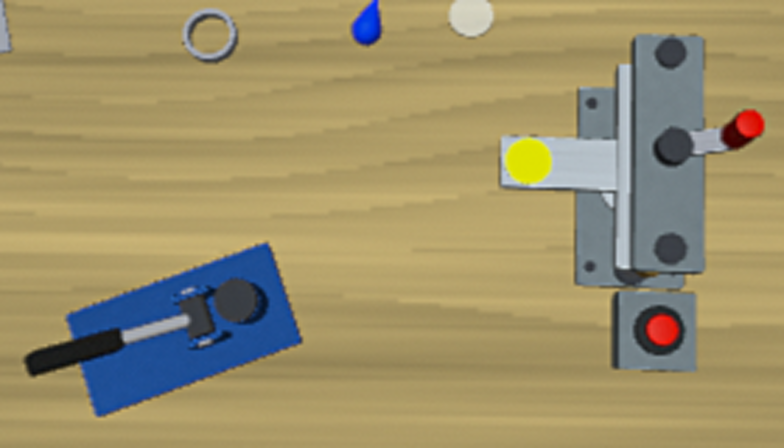

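```bash
python3 -m creep '[[[0,0,40,0,0,0],[10,-15,20,0,0,-5],[23,-32,0,0,0,-5],[23,-32,0,0,0,-5],[23,-32,0,0,0,-5]]]' -1; python3 -m creep '[[[23,-32,0,0,0,-5],[23,-32,0,0,0,-5],[23,-32,0,0,0,-5],[23,-32,0,0,0,-5],[23,-32,0,0,0,-5]]]';python3 -m creep '[[[23,-32,0,0,0,-5],[23,-32,0,0,0,-5],[23,-32,0,0,0,-5],[23,-32,0,0,0,-5],[23,-32,0,0,0,-5]]]'
```

```text
time: 0.52
tool_pos: [0.2045, 0.3984, 0.4626]
tool_rot: [-3.134, -0.004, 2.545]
contact_force: [1.5, -0.4, 0.2]
opening: 0.0919
time: 0.93
tool_pos: [0.3214, 0.2301, 0.4619]
tool_rot: [-3.133, -0.004, 2.09]
contact_force: [1.3, 0.9, 0.0]
opening: 0.0921
time: 1.35
tool_pos: [0.439, 0.0603, 0.4615]
tool_rot: [-3.133, -0.004, 1.631]
contact_force: [-0.2, 0.9, -0.1]
opening: 0.0921
```

```bash
python3 -m creep '[[[30,-25,0,0,0,1],[30,-25,0,0,0,1],[30,-25,0,0,0,1],[30,-25,0,0,0,0],[20,-25,0,0,0,0]]]'; python3 -m creep '[[[0,0,0,0,0,0]]]'
python3 - <<'E'
from h import *
s=robot.observe(); P=wpose(s); im=viewer.read_camera('wrist'); m=viewer.camera_model('wrist'); cv2.imwrite('pics/w1.png',im)
np.save('P1.npy',P); print(s['tool_pos'],s['tool_rot'])
print(pix(m,P,[.6047,-.1555,.244]),pix(m,P,[.599,-.113,.19]),pix(m,P,[.6025,-.0088,.113]))
E
```

```text
time: 1.77
tool_pos: [0.5837, -0.075, 0.4598]
tool_rot: [-3.13, -0.005, 1.676]
contact_force: [0.5, 0.6, 0.2]
opening: 0.092
time: 1.85
tool_pos: [0.5863, -0.0795, 0.4577]
tool_rot: [-3.129, -0.004, 1.672]
contact_force: [-0.8, 0.5, -1.2]
opening: 0.0917
[ 0.58633948 -0.07946887  0.45769978] [-3.12921619 -0.00418225  1.67170801]
[338.25697408 320.88848446] [335.06663796 241.30649189] [347.23563408 122.34972265]
```

View pics/w1.png

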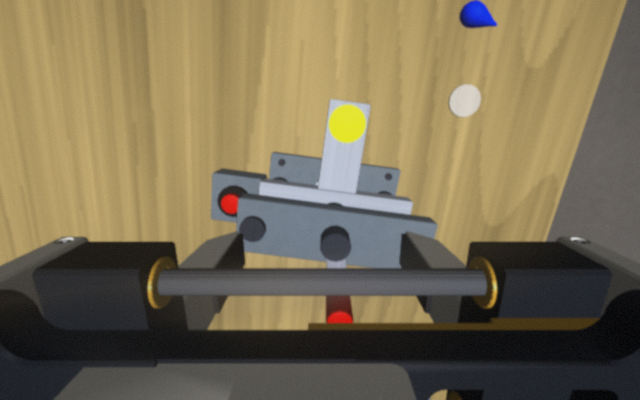

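The wrist view shows the yellow disc at (347,124), the hub at (335,243) and the knob at about (340,320). All three are within 2 px of my predictions from the top camera.

Run:
```python
from h import *
def tri(a,b):
    A=[];B=[]
    for n,u,v in (a,b):
        m,P=cam(n); d=P[:3,:3]@np.array([(u-m['cx'])/m['fx'],-(v-m['cy'])/m['fy'],-1.]); d/=np.linalg.norm(d)
        M=np.eye(3)-np.outer(d,d); A.append(M);B.append(M@P[:3,3])
    return np.linalg.lstsq(np.vstack(A),np.hstack(B),rcond=None)[0]
print('hubtop',tri(('top',410,182),('scene',264,143.5)))
print('knobtop',tri(('top',437.5,174.3),('scene',249,118)))
print('yellow',tri(('top',358.4,187),('scene',290.5,198.5)))
m,_=cam('top'); mw=viewer.camera_model('wrist'); P=np.load('P1.npy')
print([ray(mw,P,*q).round(4) for q in ((347,124,.113),(335,243,.195),(340,319,.244))])
```

```text
hubtop [ 0.59825231 -0.11217364  0.19629608]
knobtop [ 0.60502448 -0.15765789  0.24034779]
yellow [ 0.60261581 -0.00894347  0.11203376]
[array([ 0.6025, -0.0105,  0.113 ]), array([ 0.5987, -0.1124,  0.195 ]), array([ 0.6058, -0.1536,  0.244 ])]
```

```bash
cat > g.py <<'E'
from h import *
def g(d=.159):
    s=robot.observe(); T=R.from_euler('xyz',s['tool_rot']).as_matrix(); return s['tool_pos']+T[:,2]*d
if __name__=='__main__':
    s=robot.observe(); T=R.from_euler('xyz',s['tool_rot']).as_matrix(); print('t',s['time'],'grasp',g().round(4),'z',T[:,2].round(3),'y',T[:,1].round(3),'F',s['contact_force'].round(1),'op',round(s['opening'],4))
E
python3 -m creep '[[[10,-38,0,0,0,0],[8,-38,0,0,0,0],[0,0,0,0,0,0]]]'; python3 g.py
```

```text
time: 2.15
tool_pos: [0.6028, -0.1523, 0.4562]
tool_rot: [-3.124, -0.009, 1.677]
contact_force: [-0.6, 0.6, -0.2]
opening: 0.0918
t 2.15 grasp [ 0.5999 -0.1511  0.2973] z [-0.018  0.007 -1.   ] y [ 0.994  0.106 -0.017] F [-0.6  0.6 -0.2] op 0.0918
```

```bash
python3 -m creep '[[[3,-6,0,-0.4,-1,0],[0,0,-35,0,0,0],[0,0,-35,0,0,0],[0,0,0,0,0,0]]]'; python3 g.py
```

```text
time: 2.48
tool_pos: [0.6046, -0.1567, 0.3863]
tool_rot: [3.135, 0.002, 1.676]
contact_force: [-0.3, 0.5, -0.5]
opening: 0.0915
t 2.4833 grasp [ 0.6057 -0.157   0.2273] z [ 0.007 -0.002 -1.   ] y [0.994 0.105 0.006] F [-0.3  0.5 -0.5] op 0.0915
```

Around the knob; close.

```bash
python3 -m creep '[[[0,0,0,0,0,0],[0,0,0,0,0,0],[0,0,0,0,0,0],[0,0,0,0,0,0],[0,0,0,0,0,0]]]' 1 25;python3 -m creep '[[[0,0,0,0,0,0],[0,0,0,0,0,0],[0,0,0,0,0,0]]]' ; python3 g.py
```

```text
time: 2.9
tool_pos: [0.6049, -0.1535, 0.3932]
tool_rot: [3.129, 0.005, 1.68]
contact_force: [0.4, -0.2, 0.0]
opening: 0.0627
time: 3.15
tool_pos: [0.6051, -0.1532, 0.3961]
tool_rot: [3.124, 0.007, 1.681]
contact_force: [0.2, -0.2, -0.7]
opening: 0.043
t 3.15 grasp [ 0.608  -0.1541  0.2372] z [ 0.018 -0.005 -1.   ] y [0.994 0.11  0.018] F [ 0.2 -0.2 -0.7] op 0.043
```

```bash
python3 -m creep '[[[0,-2,-5,0.3,1,0],[0,-1,-4,0,0,0],[0,0,-2,0,0,0],[0,0,-1,0,0,0],[0,0,-1,0,0,0]]]'; python3 g.py;  python3 -m creep '[[[0,0,0,0,0,0],[0,0,0,0,0,0],[0,0,0,0,0,0]]]' ; python3 g.py
```

```text
time: 3.57
tool_pos: [0.6054, -0.1567, 0.3845]
tool_rot: [3.139, 0.001, 1.68]
contact_force: [-1.4, 2.2, 9.6]
opening: 0.0211
t 3.5667 grasp [ 0.6058 -0.1568  0.2255] z [ 0.003 -0.    -1.   ] y [0.994 0.109 0.003] F [-1.4  2.2  9.6] op 0.0211
time: 3.82
tool_pos: [0.6053, -0.1567, 0.3848]
tool_rot: [3.138, 0.0, 1.68]
contact_force: [-0.6, 0.8, 3.6]
opening: 0.0212
t 3.8167 grasp [ 0.6059 -0.1566  0.2258] z [ 0.003  0.    -1.   ] y [0.994 0.109 0.003] F [-0.6  0.8  3.6] op 0.0212
```

```bash
cat > c.py <<'E'
from g import *
import sys
c=np.array([.5987,-.1122]); st=float(sys.argv[1]); 
p=g()[:2]-c; a=np.arctan2(p[1],p[0]); print('ang',np.degrees(a).round(1),'r',(np.hypot(*p)*1e3).round(1),'z',g()[2].round(4),'tilt',wp if (wp:=None) else '')
q=p
for i in range(5):
    b=a+np.radians(st)*(i+1); n=.045*np.array([np.cos(b),np.sin(b)]); print(((n-q)*1e3).round(1),end=' '); q=n
print(); E=1
E
python3 -m creep '[[[21,9,0,0,0,0],[14,19,0,0,0,0],[2,23,0,0,0,0]]]'; python3 g.py; python3 c.py 30
```

```text
time: 4.07
tool_pos: [0.6427, -0.1103, 0.3849]
tool_rot: [3.138, 0.006, 1.673]
contact_force: [2.7, -1.7, -2.0]
opening: 0.0214
t 4.0667 grasp [ 0.6434 -0.1111  0.2259] z [ 0.004 -0.005 -1.   ] y [0.995 0.102 0.004] F [ 2.7 -1.7 -2. ] op 0.0214
ang 1.4 r 44.7 z 0.2259 tilt 
[-6.3 22.4] [-16.9  16.1] [-22.6   5.5] [-22.4  -6.6] [-16.1 -16.9]
```

```bash
python3 -m creep '[[[-6,22,0,0,0,0],[-17,16,0,0,0,0],[-23,6,0,0,0,0],[-22,-7,0,0,0,0],[-16,-17,0,0,0,0]]]'; python3 g.py; python3 c.py 30
```

```text
time: 4.48
tool_pos: [0.5596, -0.0848, 0.3847]
tool_rot: [3.132, 0.009, 1.678]
contact_force: [9.2, -3.7, -2.8]
opening: 0.0217
t 4.4833 grasp [ 0.5613 -0.086   0.2257] z [ 0.01  -0.008 -1.   ] y [0.994 0.107 0.009] F [ 9.2 -3.7 -2.8] op 0.0217
ang 145.0 r 45.7 z 0.2257 tilt 
[ -7.4 -22.3] [  4.1 -22.9] [ 15.  -17.8] [21.9 -8. ] [22.9  4.1]
```

```bash
python3 -m creep '[[[-6,-22,0,0.3,0.3,0],[4,-23,0,0,0,0],[15,-18,0,0,0,0],[22,-8,0,0,0,0],[23,4,0,0,0,0]]]'; python3 g.py; python3 c.py 30
```

```text
time: 4.9
tool_pos: [0.6125, -0.1553, 0.3848]
tool_rot: [-3.14, -0.0, 1.677]
contact_force: [-3.7, 5.8, 0.6]
opening: 0.0215
t 4.9 grasp [ 0.6123 -0.1553  0.2258] z [-0.001 -0.    -1.   ] y [ 0.994  0.106 -0.001] F [-3.7  5.8  0.6] op 0.0215
ang -72.6 r 45.2 z 0.2258 tilt 
[19.6 12.7] [10.8 20.6] [-1.  23.3] [-12.5  19.7] [-20.6  10.8]
```

```bash
python3 -m creep '[[[20,13,0,0,0,0],[11,21,0,0,0,0],[-1,23,0,0,0,0],[-12,20,0,0,0,0],[-21,11,0,0,0,0]]]'; python3 g.py; python3 c.py 30
```

```text
time: 5.32
tool_pos: [0.6136, -0.0691, 0.3848]
tool_rot: [-3.139, 0.002, 1.67]
contact_force: [1.3, -5.7, -1.9]
opening: 0.0214
t 5.3167 grasp [ 0.6132 -0.0694  0.2258] z [-0.002 -0.002 -1.   ] y [ 0.995  0.099 -0.003] F [ 1.3 -5.7 -1.9] op 0.0214
ang 71.2 r 45.2 z 0.2258 tilt 
[-23.3   1.4] [-20.9 -10.3] [-12.9 -19.4] [ -1.5 -23.2] [ 10.3 -20.9]
```

```bash
python3 -m creep '[[[-23,1,0,0,0,0],[-21,-10,0,0,0,0],[-13,-19,0,0,0,0],[-1,-23,0,0,0,0],[10,-21,0,0,0,0]]]'; python3 g.py; python3 c.py 15
```

```text
time: 5.73
tool_pos: [0.5609, -0.1367, 0.3848]
tool_rot: [-3.141, 0.003, 1.68]
contact_force: [6.4, 6.3, -1.9]
opening: 0.0217
t 5.7333 grasp [ 0.5609 -0.1373  0.2258] z [-0.    -0.003 -1.   ] y [ 0.994  0.109 -0.001] F [ 6.4  6.3 -1.9] op 0.0217
ang -146.5 r 45.4 z 0.2258 tilt 
[ 8.  -8.7] [ 9.7 -6.6] [11.1 -3.8] [11.7 -0.8] [11.5  2.2]
```

```bash
python3 -m creep '[[[8,-9,0,0,0,0],[10,-7,0,0,0,0],[11,-4,0,0,0,0],[12,-1,0,0,0,0],[10,1,0,0,0,0]]]'; python3 -m creep '[[[0,0,0,0,0,0],[0,0,0,0,0,0]]]'; python3 g.py; python3 c.py 15
```

```text
time: 6.15
tool_pos: [0.6131, -0.157, 0.3846]
tool_rot: [3.14, -0.011, 1.676]
contact_force: [-4.0, 9.1, 4.2]
opening: 0.0213
time: 6.32
tool_pos: [0.6147, -0.1562, 0.3848]
tool_rot: [3.139, -0.011, 1.678]
contact_force: [-2.2, -0.5, 2.5]
opening: 0.0212
t 6.3167 grasp [ 0.6149 -0.1543  0.2258] z [ 0.001  0.012 -1.   ] y [0.994 0.107 0.002] F [-2.2 -0.5  2.5] op 0.0212
ang -69.0 r 45.1 z 0.2258 tilt 
[10.3  5.7] [8.5 8.1] [ 6.1 10. ] [ 3.3 11.3] [ 0.3 11.7]
```

```bash
python3 -m creep '[[[0,0,0,0,0,0],[0,0,0,0,0,0],[0,0,0,0,0,0],[0,0,0,0,0,0],[0,0,0,0,0,0]]]' -1; python3 g.py; python3 -m creep '[[[0,0,15,0,0,0],[0,0,40,0,0,0],[0,0,25,0,0,0],[-15,30,0,0,0,0],[-15,35,0,0,0,0]]]'; python3 g.py
```

```text
time: 6.73
tool_pos: [0.6142, -0.1567, 0.3829]
tool_rot: [-3.141, -0.012, 1.677]
contact_force: [0.2, -0.1, 0.4]
opening: 0.05
t 6.7333 grasp [ 0.6139 -0.1548  0.2239] z [-0.002  0.012 -1.   ] y [ 0.994  0.106 -0.   ] F [ 0.2 -0.1  0.4] op 0.05
time: 7.15
tool_pos: [0.5841, -0.0965, 0.462]
tool_rot: [-3.136, -0.013, 1.668]
contact_force: [-0.6, 0.3, 1.0]
opening: 0.0838
t 7.15 grasp [ 0.583  -0.0946  0.303 ] z [-0.007  0.012 -1.   ] y [ 0.995  0.097 -0.005] F [-0.6  0.3  1. ] op 0.0838
```

```bash
python3 -m creep '[[[-12,38,0,0,0,2],[-12,38,0,0,0,2],[-12,38,0,0,0,2],[-12,38,0,0,0,2],[-12,38,0,0,0,2]]]' -1; python3 -m creep '[[[-12,38,0,0,0,2],[-12,38,0,0,0,2],[-12,38,0,0,0,1],[-6,15,0,0,0,0],[0,0,0,0,0,0]]]';python3 - <<'E'
from h import *
s=robot.observe(); P=wpose(s); im=viewer.read_camera('wrist'); m=viewer.camera_model('wrist'); cv2.imwrite('pics/w2.png',im)
np.save('P2.npy',P)
print(pix(m,P,[.4835,.239,.078]),pix(m,P,[.437,.362,.13]))
E
python3 g.py
```

```text
time: 7.57
tool_pos: [0.5191, 0.0978, 0.4632]
tool_rot: [-3.14, -0.011, 1.842]
contact_force: [1.1, 0.3, 0.0]
opening: 0.0917
time: 7.98
tool_pos: [0.4702, 0.2378, 0.464]
tool_rot: [-3.141, -0.014, 1.941]
contact_force: [-0.3, 0.6, 0.9]
opening: 0.0919
[331.7332422  183.34256135] [335.84490825  63.62227275]
t 8.0333 grasp [0.4699 0.2387 0.305 ] z [-0.005  0.012 -1.   ] y [ 0.932  0.362 -0.   ] F [ 0.9  0.6 -0.2] op 0.0919
```

View pics/w2.png

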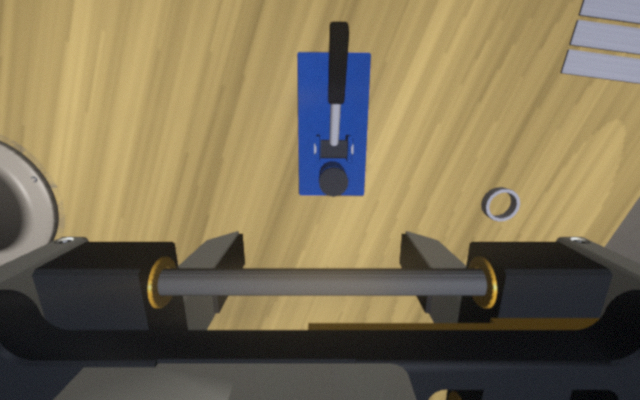

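The view shows the saddle top at about (334,179) and the base corners at (298,53), (370,54), (365,195) and (299,195). The grip runs from (339,24) to (337,102), close to the prediction.

Run:
```python
from h import *
P=np.load('P2.npy'); m=viewer.camera_model('wrist')
C=[ray(m,P,u,v,.012) for u,v in((298,53),(370,54),(365,195),(299,195))]
c=np.mean(C,0); ax=(C[2]+C[3]-C[0]-C[1])/2; L=np.linalg.norm(ax); W=np.linalg.norm(C[1]+C[2]-C[0]-C[3])/2; ax/=L
print('c',c,'L',L,'W',W,'ang',np.degrees(np.arctan2(ax[1],ax[0])),'saddle pred',c+.065*ax,'grip pred',c-.066*ax)
print('saddle',ray(m,P,334,179,.078))
g1=ray(m,P,339,24,.117+.038*np.sin(.6)+.01);g2=ray(m,P,337,102,.117-.038*np.sin(.6)+.01);print(g1,g2,(g1+g2)/2)
```

```text
c [0.46270208 0.3013979  0.012     ] L 0.19597024028797827 W 0.09840852728515131 ang -69.02045901487132 saddle pred [0.48597433 0.24070685 0.012     ] grip pred [0.4390718  0.36302265 0.012     ]
saddle [0.48409415 0.24526467 0.078     ]
[0.42778976 0.3901704  0.14845641] [0.45214186 0.33079003 0.10554359] [0.43996581 0.36048022 0.127     ]
```

```bash
python3 -m creep '[[[-8,31,0,0.5,-0.3,0],[-8,31,-20,0,0,0],[-8,31,-30,0,0,0],[-7,30,-20,0,0,0],[0,0,0,0,0,0]]]'; python3 g.py
```

```text
time: 8.45
tool_pos: [0.4424, 0.3574, 0.3935]
tool_rot: [3.126, -0.016, 1.93]
contact_force: [-1.1, -0.5, -0.6]
opening: 0.0919
t 8.45 grasp [0.4438 0.3607 0.2345] z [ 0.009  0.021 -1.   ] y [0.936 0.351 0.015] F [-1.1 -0.5 -0.6] op 0.0919
```

```bash
python3 -m creep '[[[-3,5,-30,-1.2,0.5,0],[0,0,-35,0,0,0],[0,0,-30,0,0,0],[0,0,-14,0,0,0]]]'; python3 g.py
```

```text
time: 8.78
tool_pos: [0.4431, 0.359, 0.2844]
tool_rot: [3.133, 0.002, 1.928]
contact_force: [-0.6, -0.3, -0.1]
opening: 0.0917
t 8.7833 grasp [0.4445 0.3592 0.1254] z [ 0.009  0.001 -1.   ] y [0.937 0.35  0.009] F [-0.6 -0.3 -0.1] op 0.0917
```

Now I'll correct sideways while open, lower to 0.117, and close with a moderate force.

```bash
python3 -m creep '[[[-4,3,-5,0,0.5,0],[0,0,-3,0,0,0],[0,0,0,0,0,0]]]' 1 30; python3 g.py; python3 -m creep '[[[0,0,0,0,0,0],[0,0,0,0,0,0],[0,0,0,0,0,0],[0,0,0,0,0,0],[0,0,0,0,0,0]]]'; python3 g.py
```

```text
time: 9.03
tool_pos: [0.4411, 0.3581, 0.2732]
tool_rot: [-3.135, 0.001, 1.924]
contact_force: [-0.4, -0.2, 0.9]
opening: 0.076
t 9.0333 grasp [0.4401 0.3576 0.1142] z [-0.006 -0.003 -1.   ] y [ 0.938  0.346 -0.007] F [-0.4 -0.2  0.9] op 0.076
time: 9.45
tool_pos: [0.4434, 0.3575, 0.2785]
tool_rot: [3.139, -0.0, 1.922]
contact_force: [-0.1, -0.3, 1.4]
opening: 0.0427
t 9.45 grasp [0.4437 0.3577 0.1195] z [ 0.002  0.001 -1.   ] y [0.939 0.344 0.003] F [-0.1 -0.3  1.4] op 0.0427
```

```bash
python3 -m creep '[[[-4,4,-2,0,0,0],[0,0,-1,0,0,0],[0,0,-1,0,0,0],[0,0,-1,0,0,0],[0,0,0,0,0,0]]]'; python3 g.py; python3 -m creep '[[[0,0,0,0,0,0],[0,0,0,0,0,0]]]'; python3 g.py
```

```text
time: 9.87
tool_pos: [0.4386, 0.3625, 0.2745]
tool_rot: [3.137, -0.001, 1.923]
contact_force: [2.0, -1.1, 2.5]
opening: 0.0177
t 9.8667 grasp [0.4392 0.3628 0.1155] z [ 0.004  0.002 -1.   ] y [0.939 0.345 0.005] F [ 2.  -1.1  2.5] op 0.0177
time: 10.03
tool_pos: [0.4386, 0.3624, 0.2746]
tool_rot: [3.137, -0.001, 1.923]
contact_force: [-0.5, 0.5, 2.0]
opening: 0.0179
t 10.0333 grasp [0.4393 0.3627 0.1156] z [ 0.004  0.002 -1.   ] y [0.939 0.345 0.004] F [-0.5  0.5  2. ] op 0.0179
```

```bash
python3 -m creep '[[[7,-10,0,0,0,-3],[10,-15,0,0,0,-4],[12,-18,0,0,0,-4]]]'; python3 g.py; python3 -m creep '[[[12,-18,0,0,0,-4],[12,-18,0,0,0,-4],[0,0,0,0,0,0]]]'; python3 g.py
```

```text
time: 10.28
tool_pos: [0.4661, 0.3231, 0.2752]
tool_rot: [3.135, -0.007, 1.73]
contact_force: [0.6, 3.9, 0.4]
opening: 0.0176
t 10.2833 grasp [0.467  0.3244 0.1162] z [ 0.005  0.008 -1.   ] y [0.987 0.158 0.007] F [0.6 3.9 0.4] op 0.0176
time: 10.53
tool_pos: [0.4923, 0.2848, 0.2751]
tool_rot: [3.134, -0.01, 1.578]
contact_force: [2.3, -3.1, 1.8]
opening: 0.0179
t 10.5333 grasp [0.4935 0.2863 0.1161] z [ 0.008  0.01  -1.   ] y [1.    0.007 0.008] F [ 2.3 -3.1  1.8] op 0.0179
```

Run:
```python
from g import *
im=viewer.read_camera('top'); crop(im,170,140,450,300,2.8,'pics/t2.png'); cv2.imwrite('pics/t2full.png',im); m,P=cam('top'); a=g(); 
for p in ([a[0],a[1]-.1295,.078],a,[a[0],a[1]-.1645,.012]): q=pix(m,P,p); print(q,(q-[170,140])*2.8)
```

```text
[288.49002201 233.52629231] [331.77206162 261.87361848]
[231.28941518 231.72934053] [171.61036251 256.84215349]
[304.49095595 235.44093581] [376.57467665 267.23462027]
```

View pics/t2.png

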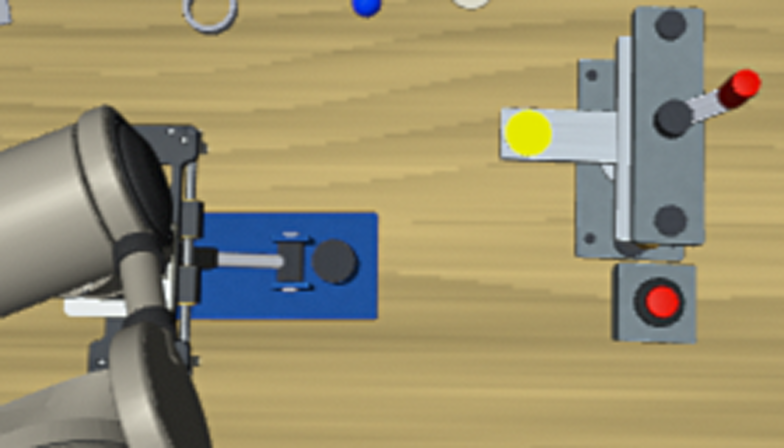

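The crop shows the jack gripped and square to the press, with the saddle at (335,261) against a predicted (332,262), so it is about 131 mm from the grip. The yellow mark is at (528,133). The crank has moved on to about 12° past its start direction.

```bash
python3 -m creep '[[[8,-12,0,0,0,0],[12,-18,0,0,0,0],[12,-18,0,0,0,0],[12,-18,0,0,0,0],[12,-18,0,0,0,0]]]'; python3 g.py; python3 -m creep '[[[12,-18,0,0,0,0],[12,-18,0,0,0,0],[8,-12,0,0,0,0],[0,0,0,0,0,0]]]'; python3 g.py
```

```text
time: 11.0
tool_pos: [0.5435, 0.2076, 0.275]
tool_rot: [-3.14, -0.02, 1.591]
contact_force: [-2.1, 5.2, 2.0]
opening: 0.0181
t 11.0 grasp [0.5432 0.2107 0.116 ] z [-0.002  0.02  -1.   ] y [ 1.     0.02  -0.002] F [-2.1  5.2  2. ] op 0.0181
time: 11.33
tool_pos: [0.5761, 0.1596, 0.2749]
tool_rot: [-3.138, -0.023, 1.595]
contact_force: [1.4, -3.8, -0.5]
opening: 0.0175
t 11.3333 grasp [0.5755 0.1633 0.1159] z [-0.004  0.023 -1.   ] y [ 1.     0.025 -0.003] F [ 1.4 -3.8 -0.5] op 0.0175
```

```bash
python3 -m creep '[[[8,-10,0,-0.4,0,-0.7],[10,-13,0,-0.5,0,-0.7],[8,-11,0,-0.4,0,-0.7],[2,-4,0,0,0,0],[0,0,0,0,0,0]]]'; python3 g.py
```

```text
time: 11.75
tool_pos: [0.6031, 0.1252, 0.2741]
tool_rot: [-3.134, -0.006, 1.56]
contact_force: [-3.0, 1.4, 1.3]
opening: 0.0178
t 11.75 grasp [0.6018 0.1261 0.1152] z [-0.008  0.006 -1.   ] y [ 1.    -0.011 -0.008] F [-3.   1.4  1.3] op 0.0178
```

```bash
python3 -m creep '[[[2,-4,0,-0.2,-0.4,0],[0,-1,0,0,0,0],[0,0,0,0,0,0]]]'; python3 g.py
python3 - <<'E'
from g import *
im=viewer.read_camera('scene'); crop(im,200,100,440,280,3.3,'pics/s2.png'); m,P=cam('scene'); a=g()
im=viewer.read_camera('top'); crop(im,270,140,440,280,4.5,'pics/t3.png')
for q in ([.6025,-.0093,.078],[.6025,-.0093,.09]): print((pix(m,P,q)-[200,100])*3.3)
mt,Pt=cam('top')
for s in((-1,1),(1,1),(1,-1)): 
  print('top corner pred',(pix(mt,Pt,[.6025+.05*s[0],-.0093+.065-.1*s[1]+.0,.012])-[270,140])*4.5,'scene',(pix(m,P,[.6025+.05*s[0],-.0093+.065-.1*s[1],.012])-[200,100])*3.3)
E
```

```text
time: 12.0
tool_pos: [0.6046, 0.1213, 0.2739]
tool_rot: [-3.14, -0.003, 1.561]
contact_force: [-0.2, -0.5, -1.1]
opening: 0.0177
t 12.0 grasp [0.6044 0.1218 0.1149] z [-0.001  0.003 -1.   ] y [ 1.    -0.009 -0.001] F [-0.2 -0.5 -1.1] op 0.0177
[299.85862951 364.63405533]
[299.36960365 350.76845811]
top corner pred [444.09611742 330.00427232] scene [331.76808737 382.57825788]
top corner pred [442.38418657 162.23668572] scene [214.44477483 438.4835027 ]
top corner pred [105.23395227 159.19325488] scene [388.61511302 620.28562608]
```

View pics/t3.png

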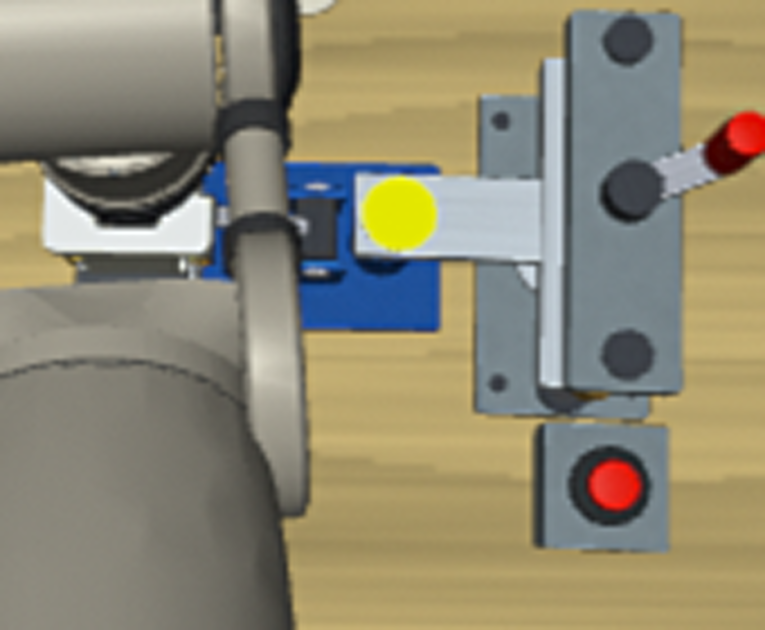

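View pics/s2.png

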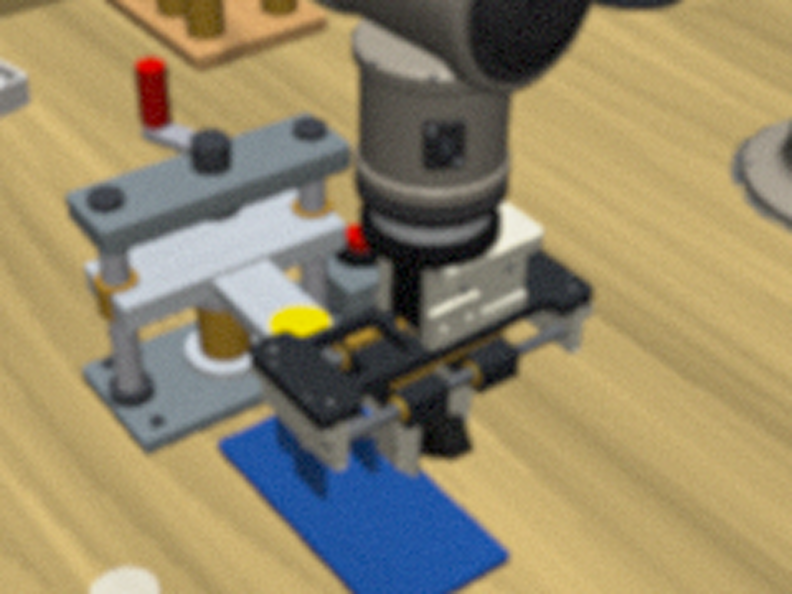

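The top crop shows the base's front corners at (438,165) and (438,329), against predictions of (442,162) and (444,330). The jack is about 2 mm short of the target and laterally true. The scene crop shows the corner at (221,443) against a predicted (214,438), which agrees. I'll nudge the jack 2 mm and then start on the handle.

```bash
python3 -m creep '[[[-1,-2,0,0,0,0],[0,0,0,0,0,0]]]'; python3 g.py; python3 -m creep '[[[0,4,-7,0,0,0],[0,4,-7,0,0,0],[0,3,-7,0,0,0],[0,0,0,0,0,0]]]'; python3 g.py
```

```text
time: 12.27
tool_pos: [0.6036, 0.1198, 0.274]
tool_rot: [-3.141, -0.004, 1.562]
contact_force: [0.8, -1.8, -3.1]
opening: 0.0175
t 12.2667 grasp [0.6036 0.1204 0.115 ] z [-0.     0.004 -1.   ] y [ 1.    -0.009 -0.   ] F [ 0.8 -1.8 -3.1] op 0.0175
time: 12.6
tool_pos: [0.6034, 0.1307, 0.2559]
tool_rot: [3.139, 0.0, 1.562]
contact_force: [-0.4, -3.5, 4.2]
opening: 0.0179
t 12.6 grasp [0.6039 0.1306 0.097 ] z [ 0.003 -0.    -1.   ] y [ 1.    -0.009  0.003] F [-0.4 -3.5  4.2] op 0.0179
```

```bash
python3 -m creep '[[[0,2,-8,0,0,0],[0,2,-8,0,0,0],[0,2,-8,0,0,0]]]'; python3 g.py; python3 -m creep '[[[0,1,-8,0,0,0],[0,1,-8,0,0,0],[0,0,-2,0,0,0]]]'; python3 g.py
```

```text
time: 12.85
tool_pos: [0.603, 0.1372, 0.2376]
tool_rot: [3.135, 0.002, 1.563]
contact_force: [-3.1, -2.8, 13.2]
opening: 0.0177
t 12.85 grasp [0.604  0.1369 0.0786] z [ 0.006 -0.002 -1.   ] y [ 1.    -0.008  0.006] F [-3.1 -2.8 13.2] op 0.0177
time: 13.1
tool_pos: [0.6026, 0.1401, 0.2236]
tool_rot: [3.132, 0.003, 1.564]
contact_force: [-2.7, 0.5, 10.6]
opening: 0.0177
t 13.1 grasp [0.6041 0.1396 0.0646] z [ 0.009 -0.003 -1.   ] y [ 1.    -0.007  0.009] F [-2.7  0.5 10.6] op 0.0177
```

```bash
python3 -m creep '[[[0,0,-7,0,0,0],[0,0,-7,0,0,0],[0,0,-4,0,0,0]]]'; python3 g.py; python3 -m creep '[[[0,0,-4,0,0,0],[0,0,-3,0,0,0]]]'; python3 g.py
```

```text
time: 13.35
tool_pos: [0.6022, 0.1412, 0.2124]
tool_rot: [3.129, 0.004, 1.565]
contact_force: [-11.8, -2.7, 36.1]
opening: 0.0174
t 13.35 grasp [0.6042 0.1406 0.0534] z [ 0.013 -0.004 -1.   ] y [ 1.    -0.005  0.013] F [-11.8  -2.7  36.1] op 0.0174
time: 13.52
tool_pos: [0.6017, 0.1414, 0.2132]
tool_rot: [3.126, 0.005, 1.566]
contact_force: [-7.7, -1.6, 20.9]
opening: 0.0178
t 13.5167 grasp [0.6042 0.1405 0.0542] z [ 0.016 -0.005 -1.   ] y [ 1.    -0.005  0.016] F [-7.7 -1.6 20.9] op 0.0178
```

```bash
python3 -m creep '[[[0,0,-3,0,0,0]]]'
python3 - <<'E'
from g import *
a=viewer.read_camera('scene')[100:280,200:440]; b=viewer.read_camera('top')[150:270,270:430]
a=cv2.resize(a,(400,300),interpolation=2); b=cv2.resize(b,(400,300),interpolation=2)
cv2.imwrite('pics/f.png',cv2.resize(np.hstack([a,b]),(800,300)))
m,P=cam('top'); print([((pix(m,P,[.6025,-.0093,z])-[270,150])*2.5+[400,0]).round(1) for z in (.113,.137)],[((pix(m,P,[.6025+x,-.0443,.012])-[270,150])*2.5+[400,0]).round(1) for x in(-.05,.05)])
E
python3 g.py
```

```text
time: 13.6
tool_pos: [0.6015, 0.1414, 0.2134]
tool_rot: [3.125, 0.006, 1.566]
contact_force: [-5.7, -1.3, 16.2]
opening: 0.0179
[array([621.4,  92.4]), array([623.7,  87.4])] [array([646.7, 158.3]), array([645.8,  65.1])]
t 13.7 grasp [0.6042 0.1405 0.0542] z [ 0.017 -0.006 -1.   ] y [ 1.    -0.005  0.017] F [-6.2 -0.4 21.1] op 0.0179
```

View pics/f.png

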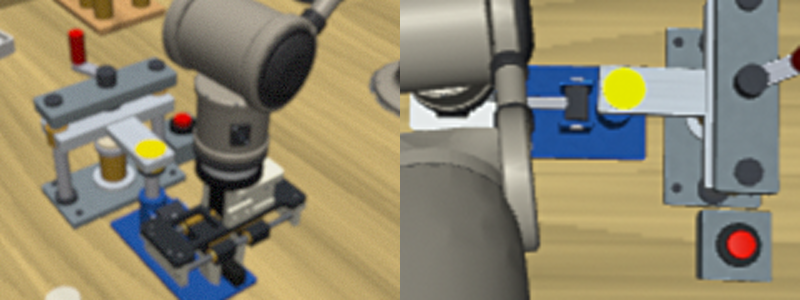

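The scene half shows the platen lifted clear of the brass tube, on the saddle. In the top half the yellow disc is at (624,88), matching the prediction for z = 0.137, a 24 mm lift. The base corners at (645,68) and (645,159) are within about 1 mm of the centred position. The handle is at its stop with about 20 N of push, so I'm handing in.

Run:
```python
from cell import robot
print(robot.hand_in())
```

```text
the job is handed in; nothing more can be done
None
```

The platen is up off the tube on the jack, and I handed the job in with the gripper still holding the handle down. The hand-in gave no verdict.

- **Crank:** I wound the crank about 732° counter-clockwise by the tool's path, 12° past two full turns. I left that small overshoot as it was.
- **Jack:** I gripped the jack by its handle, squared it to the press and slid it under the yellow mark. In the last top picture the base edge is within about 1 mm of where it should be for a centred saddle.
- **Lift:** I pushed the handle down to its stop. The yellow disc now appears where a lift of about 24 mm would put it, and the scene view shows the platen clear of the tube.
- **Holding:** The last readings were about 16–21 N of downward push at 13.7 s, with a peak of about 38 N on the wrist sensor when the handle reached its stop.

**Readings that disagreed:** The grasp point ended at z = 54 mm instead of the nominal 59 mm for the grip. I put this down to the grip point turning or slipping slightly between the pads. About 6 N of sideways force also remains at the gripper.

My moves stayed clear of the start button, collar, end disc and glass teardrop. I did not check the collar, end disc or teardrop in a closing picture.

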